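# Putting the shoemaker's bench stock away

## Task

Clear the bench: stand the two low broad heels and the two high narrow heels upright, rubber down and flat on the tray floor, each in the tray that already holds its kind, and slip the loose reel of thread all the way down on the bare spindle of the thread stand. Set things down, do not drop them, and leave the polish tin and the shoe last where they are.

Things in the scene. Friction and masses are not known exactly. Their poses are not given: they have to be found in the camera images.
- low_heel_a: Low broad shoe heel, stacked tan leather on a black rubber top piece, 70 g, standing on the rubber: D-shaped from above, 58 long (x) by 54 wide (y), 28 high. Origin: centre of the underside, z up, +x to the flat breast face, round back (radius 27) to -x; from x = -2 to +29 the sides are flat and parallel, 54 apart in the upper 15 mm (2 narrower below).
- low_heel_b: Other low broad shoe heel, stacked tan leather on a black rubber top piece, 70 g, standing on the rubber: D-shaped from above, 58 long (x) by 54 wide (y), 28 high. Origin: centre of the underside, z up, +x to the flat breast face, round back (radius 27) to -x; from x = -2 to +29 the sides are flat and parallel, 54 apart in the upper 15 mm (2 narrower below).
- high_heel_a: High narrow shoe heel, stacked tan leather on a black rubber top piece, 70 g, standing on the rubber: D-shaped from above, 44 long (x) by 40 wide (y), 46 high. Origin: centre of the underside, z up, +x to the flat breast face, round back (radius 20) to -x; from x = -2 to +22 the sides are flat and parallel, 40 apart in the upper 25 mm (4 narrower below).
- high_heel_b: Other high narrow shoe heel, stacked tan leather on a black rubber top piece, 70 g, standing on the rubber: D-shaped from above, 44 long (x) by 40 wide (y), 46 high. Origin: centre of the underside, z up, +x to the flat breast face, round back (radius 20) to -x; from x = -2 to +22 the sides are flat and parallel, 40 apart in the upper 25 mm (4 narrower below).
- reel: Reel of cream waxed thread with black ends, standing upright, 120 g, 72 high. 54 in outside diameter (the thread looks up to 56). Open bore 25 in diameter right through. Origin: centre of the underside, z up along the bore.
- low_heel_tray: Fixed grey plastic tray, 167 deep (x) by 220 wide (y), holding two low broad heels (fixed stock, tops 34 high) along its far (+x) side, x = 15 to 73. Rest of the floor free: two more fit side by side at x = -32, y = -54 and +54. Floor 6, rim 16 above the bench, walls 6 thick. Origin: centre of underside, at bench height; -x faces the robot within 0.15 rad.
- high_heel_tray: Fixed grey plastic tray, 167 deep (x) by 220 wide (y), holding three high narrow heels (fixed stock, tops 52 high) along its far (+x) side, x = 29 to 73. Rest of the floor free: two more fit side by side at x = -32, y = -54 and +54. Floor 6, rim 16 above the bench, walls 6 thick. Origin: centre of underside, at bench height; -x faces the robot within 0.15 rad.
- thread_stand: Fixed wooden board 140 deep (x), 190 wide (y), 16 thick, with three upright steel spindles 7 thick, tops 62 above the bench. Two far ones at x = 35, y = -58 and +58 carry fixed reels, tops 88 high; the near one at x = -40, y = 0 is bare. A reel fully home rests on the board. Origin: centre of underside, at bench height; -x faces the robot within 0.15 rad.
- polish_tin: Closed round metal tin of shoe polish among the loose things, 66 diameter, 23 high, with a small key on its side; stays where it is. Origin: centre of the underside.
- shoe_last: White plastic shoe last (foot shape) standing on the bench at the right, 261 long (x, toe to +x), 86 wide, 108 high; stays where it is. Origin: under its middle, at bench height.

How it is judged:
At the end, for the whole second after the job is handed in: Both low heels in the low-heel tray, both high heels in the high-heel tray, inside its walls, right way up (0.12 rad), underside within 4 mm of its floor; the reel over the bare spindle (12 mm in x and y), upright, within 5 mm of the board; all at rest (under 0.02 m/s) (x of low_heel_a in the frame of low_heel_tray between -0.077 and 0.077 m and y of low_heel_a in the frame of low_heel_tray between -0.1 and 0.1 m and z of low_heel_a in the frame of low_heel_tray between 0.002 and 0.01 m and angle between each of low_heel_a, low_heel_b, high_heel_a, high_heel_b, reel's own z axis and vertical below 0.12 rad and linear speed of each of low_heel_a, low_heel_b, high_heel_a, high_heel_b, reel below 0.02 m/s and x of low_heel_b in the frame of low_heel_tray between -0.077 and 0.077 m and y of low_heel_b in the frame of low_heel_tray between -0.1 and 0.1 m and z of low_heel_b in the frame of low_heel_tray between 0.002 and 0.01 m and x of high_heel_a in the frame of high_heel_tray between -0.077 and 0.077 m and y of high_heel_a in the frame of high_heel_tray between -0.1 and 0.1 m and z of high_heel_a in the frame of high_heel_tray between 0.002 and 0.01 m and x of high_heel_b in the frame of high_heel_tray between -0.077 and 0.077 m and y of high_heel_b in the frame of high_heel_tray between -0.1 and 0.1 m and z of high_heel_b in the frame of high_heel_tray between 0.002 and 0.01 m and x of reel in the frame of thread_stand between -0.052 and -0.028 m and y of reel in the frame of thread_stand between -0.012 and 0.012 m and z of reel in the frame of thread_stand below 0.021 m); the robot touches nothing.
It fails at once if a heel or the reel is let fall or thrown (moving faster than 0.7 m/s out of the fingers, a drop of about 25 mm) ((contact force between the fingers and low_heel_a below 0.05 N and linear speed of low_heel_a above 0.7 m/s) or (contact force between the fingers and high_heel_a below 0.05 N and linear speed of high_heel_a above 0.7 m/s) or (contact force between the fingers and reel below 0.05 N and linear speed of reel above 0.7 m/s) or (contact force between the fingers and low_heel_b below 0.05 N and linear speed of low_heel_b above 0.7 m/s) or (contact force between the fingers and high_heel_b below 0.05 N and linear speed of high_heel_b above 0.7 m/s)).
It fails at once if the polish tin is shifted by more than 20 mm (distance of polish_tin from where it was at the start of the episode above 0.02 m).
It fails at once if the shoe last is shifted by more than 20 mm (distance of shoe_last from where it was at the start of the episode above 0.02 m).
It also fails if it takes over 138 s, if anything falls off the work surface, if the arm or the gripper's body presses on something with over 40 N, if the wrist force passes 120 N, or if a joint passes its speed limit or range.

## Robot

A 6-joint arm with a two-finger parallel gripper is mounted at the origin on the work surface. World frame = base frame: x ahead of the robot, y to its left, z up, the work surface at z = 0. Lengths are in m, angles in rad, forces in N, time in s.
With the tool pointing down it reaches from about 0.35 to 0.85 m from the base axis. Payload 8.1 kg.
Tool frame: the origin (TCP) lies midway between the tips of the shut fingers; the grasp point (between the pads) lies 19 mm behind it (arm.grip_point_offset is the distance from the TCP to the grasp point, in m); z points along the fingers, y is the line along which they close (so a half turn about z gives the same grasp; the last joint's range is limited). The gripper opens to 93 mm and grips with 3 to 60 N. Pads are 15 mm wide; open, the fingers measure 128 mm over their backs; the gripper's body (75 mm by 188 mm) begins 65 mm behind the grasp point.
Start: joints at [-1.294, 0.13, 1.488, -0, 1.523, -0.085], TCP at [0.212, -0.561, 0.219] pointing down, gripper open.
Joint ranges: [-2.96, 2.96], [-0.89, 2.26], [0.02, 2.5], [-1.34, 4.48], [0, 2.73], [-2.66, 2.66]. Speed limits (rad/s): [2.39, 2.39, 2.79, 3.14, 3.14, 3.14].

## Interface

Orientations are given as a unit quaternion [w, x, y, z].
In Python, from cell import arm gives the robot as it stands. Calls block until the motion is done:
- arm.reach(position, orientation): joint-space move of the TCP to a pose.
- arm.move_straight(position, vel=0.15, rot=None, stop_force=None): straight line of the TCP; rot=None keeps the orientation; vel is the mean speed in m/s. With stop_force (N) it stops when the force on the tool has changed by that much, and returns True; else False.
- arm.goto_joints(angles): joint-space move.
- arm.set_gripper(opening): finger opening in m; the grip force is fixed at half the most; returns when the fingers have stopped.
- arm.wait(seconds).
- arm.solve_ik(position, orientation): joint angles nearest the present ones, or None.
- arm.read_state(): the state.
- arm.camera(name): name is "side" or "top" or "wrist"; returns the picture (420x560x3 uint8, red, green, blue); there is no depth.
- arm.camera_info(name): a dict with "fx", "fy", "cx", "cy" (pixels), "R" (3x3) and "t" (3): a world point X has camera coordinates R X + t. Camera axes: x right, y down, z forward; pixel columns grow to the right and rows downward; lengths in m; the calibration is good to about 2 mm. A picture is of the moment at which its call begins: read the wrist's pose just before it. camera_info takes no time and is no camera call; for the wrist camera it gives the pose at the moment of the call.
A pose or a line that the arm cannot do raises arm.PlanningError and nothing moves.
- arm.finish_job(): hands the job in; it is judged then, once.
The state is a dict: "clock": time; "joints": joint angles; "qd": joint speeds; "tau": joint torques, N m; "ee_pos": TCP position; "orientation": TCP orientation; "wrist_force": force on the tool from outside, world axes, zero at the start; "moment": the same for the moment, N m; "grip_width": finger opening in m; "finger_force": force on a finger pad.
Only numpy, scipy, OpenCV 4.12 (cv2) and the standard library are available. Lean on these libraries where they do the work, as an engineer would, in place of code of your own. Each camera call takes 0.05 s, during which the arm holds its last target. There are 200 camera calls.

## Working session

There is one attempt and no reset: what is moved stays moved. The work goes in short steps, each a Python script; the robot and the scene stay as the last script left them, time stands still between calls to the robot, and variables do not carry over. Pictures are saved under pics/ and viewed, at most 14 in all, crops included, and the job is handed in when it is done.

```bash
mkdir -p pics; ls; python3 - <<'E'
from cell import arm
import cv2
for n in("top","side"):
    im=arm.camera(n); cv2.imwrite(f"pics/{n}0.png",cv2.resize(im[:,:,::-1],(800,600),interpolation=cv2.INTER_CUBIC))
    i=arm.camera_info(n); print(n,i)
print(arm.read_state()['clock'], arm.grip_point_offset, arm.read_state()['orientation'])
E
```

```text
pics
top {'fx': 395.57053420136026, 'fy': 395.57053420136026, 'cx': 286.9553320999957, 'cy': 204.04004768692107, 'R': array([[-0.00937372, -0.99948045, -0.03083766],
       [-0.99374806,  0.01274214, -0.11091634],
       [ 0.11125165,  0.02960517, -0.9933512 ]]), 't': array([-0.11697304,  0.51818088,  1.18055181])}
side {'fx': 487.4936137985732, 'fy': 487.4936137985732, 'cx': 281.8784859336797, 'cy': 209.68177228362873, 'R': array([[-0.99949598, -0.03035239, -0.00930129],
       [-0.00787311,  0.52084409, -0.85361551],
       [ 0.03075379, -0.85311204, -0.52082055]]), 't': array([0.50086799, 0.11556098, 1.31440723])}
0.1 0.0188 [-8.13367031e-04  9.83680025e-01  1.79924821e-01 -7.27312868e-05]
```

View pics/top0.png

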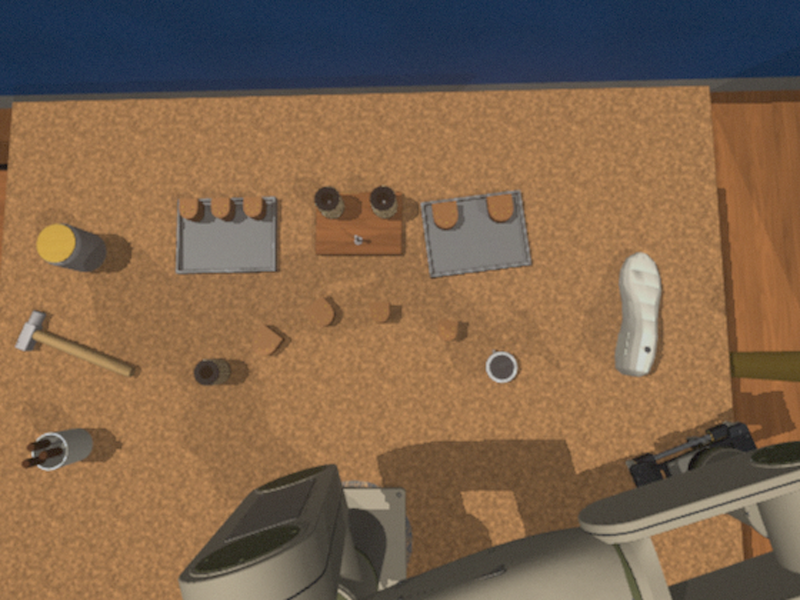

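View pics/side0.png

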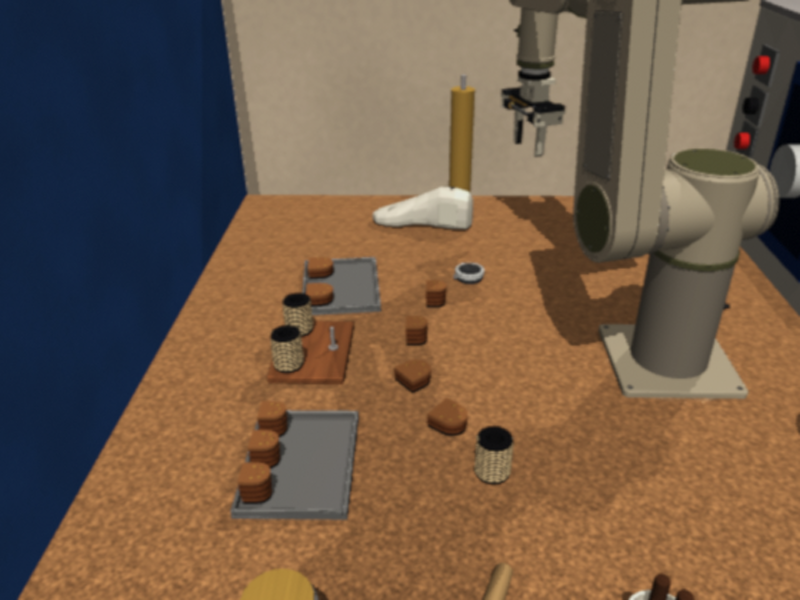

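The top view (800x600) shows low heels at about (268,340) and (318,313), high heels at (380,312) and (453,330), the reel at (210,372) and the tin at (502,367). The low tray is on the right, the high tray on the left, and the bare spindle at (360,240). Next I'll look closer with enlarged crops.

```bash
cat > h.py <<'E'
from cell import arm
import numpy as np, cv2
from scipy.spatial.transform import Rotation as Ro
def w(u,v,z,n="top",i=None):
    i=i or arm.camera_info(n); d=np.array([(u-i["cx"])/i["fx"],(v-i["cy"])/i["fy"],1]); R=i["R"]; t=i["t"]
    c=-R.T@t; d=R.T@d; return c+d*(z-c[2])/d[2]
def proj(X,i):
    X=np.atleast_2d(X); c=X@i["R"].T+i["t"]; return np.c_[i["fx"]*c[:,0]/c[:,2]+i["cx"],i["fy"]*c[:,1]/c[:,2]+i["cy"]]
def down(a):  # tool down, closing line (tool y) at world angle a (either sense)
    y=np.array([np.cos(a),np.sin(a),0]); z=np.array([0,0,-1.]); R=np.c_[np.cross(y,z),y,z]
    q=Ro.from_matrix(R).as_quat(); return q[[3,0,1,2]]
E
python3 - <<'E'
from h import *
for k,(u,v,z) in dict(la=(268,340,.028),lb=(318,313,.028),ha=(380,312,.046),hb=(453,330,.046),reel=(207,372,.072),sp=(357,240,.06)).items(): print(k,w(u/1.4286,v/1.4286,z).round(3))
i=arm.camera_info("wrist"); print(i['R'],i['t'],i['fx'], -i['R'].T@i['t'])
a=arm.camera("top"); b=arm.camera("side")
c1=cv2.resize(a[205:275,130:370,::-1],(800,233),interpolation=cv2.INTER_CUBIC)
c2=cv2.resize(b[180:345,260:370,::-1],(400,600)[0:2],interpolation=cv2.INTER_CUBIC)
cv2.imwrite("pics/c1.png",c1);cv2.imwrite("pics/c2.png",c2)
arm.reach([.42,-.02,.36],down(np.pi/2)); print(arm.read_state()['joints'])
i=arm.camera_info("wrist"); im=arm.camera("wrist"); print(-i['R'].T@i['t'],i['R'][2]); cv2.imwrite("pics/w1.png",cv2.resize(im[:,:,::-1],(800,600)))
import pickle; pickle.dump((i,im),open("w1.pkl","wb")); print(arm.read_state()['clock'])
E
```

```text
la [0.417 0.181 0.028]
lb [0.473 0.074 0.028]
ha [ 0.472 -0.06   0.046]
hb [ 0.433 -0.212  0.046]
reel [0.351 0.293 0.072]
sp [ 0.624 -0.013  0.06 ]
[[ 0.35419654 -0.93516941 -0.00172563]
 [-0.89166287 -0.33827352  0.30084606]
 [-0.28192577 -0.10501996 -0.95367115]] [-0.60009889 -0.03593154  0.39160136] 292.71496073334333 [ 0.29091665 -0.53222286  0.38323324]
[-1.70628247e-01 -3.71969644e-01  1.69632012e+00 -1.53131850e-04
  1.81756878e+00 -1.73999651e+00]
[ 0.33566725 -0.02146092  0.52530066] [ 2.99854309e-01 -5.14267191e-04 -9.53984868e-01]
2.3917
```

View pics/w1.png

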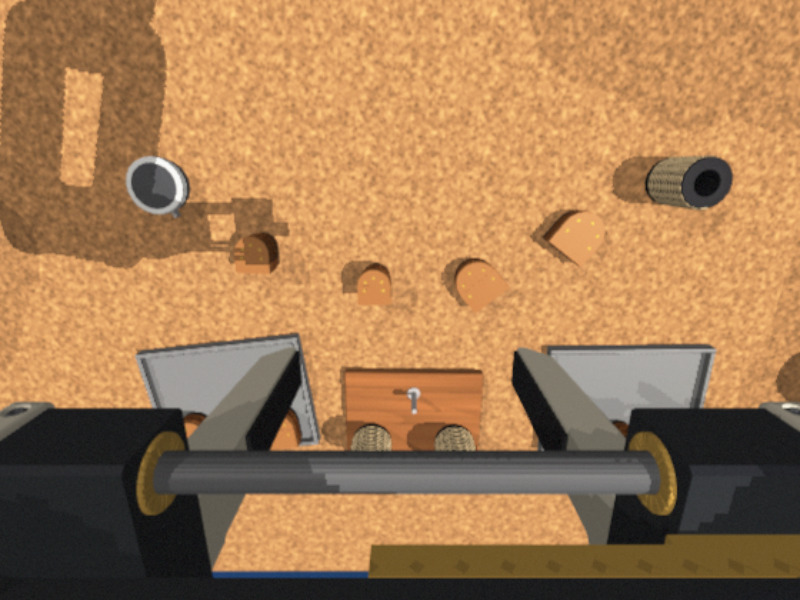

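View pics/c2.png

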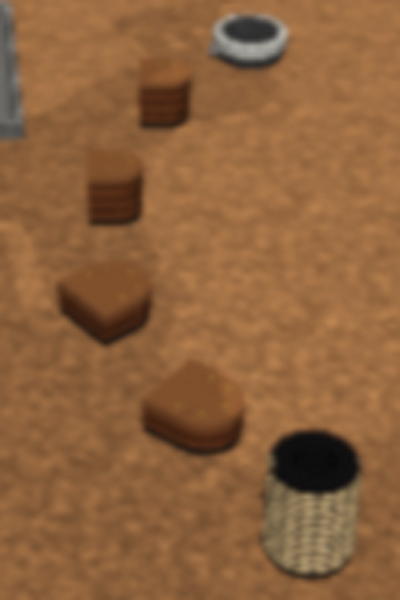

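Wrist view: all four heels stand upright, and the low ones are turned about ±45° (corners near (545,238) and (582,264); (508,285) and (478,312)). The reel is upright at (707,182) and the tin is at (157,185). I'll enlarge each one to read its pose.

```bash
python3 - <<'E'
from h import *
import pickle
i,im=pickle.load(open("w1.pkl","rb"))
def cell(im,u,v,s,n=264):
    c=cv2.resize(im[v:v+s,u:u+s,::-1],(n,n),interpolation=cv2.INTER_CUBIC)
    for k in range(0,s,s//4):
        p=k*n//s; cv2.putText(c,str(u+k),(p,10),0,.35,(255,0,0),1);cv2.putText(c,str(v+k),(0,p+10),0,.35,(255,0,0),1)
        c[::4,p]=c[p,::4]=(255,0,0)
    return c
o=[(378,140),(312,174),(238,174),(156,150),(450,96),(260,254)]
C=[cell(im,u,v,[48,48,48,48,72,48][k]) for k,(u,v) in enumerate(o)]
cv2.imwrite("pics/m1.png",np.vstack([np.hstack(C[:3]),np.hstack(C[3:])]))
t=arm.camera("top")
cv2.imwrite("pics/m2.png",np.hstack([cell(t,118,124,84,396),cell(t,290,124,84,396)]))
E
```

```text
(no output)
```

View pics/m1.png

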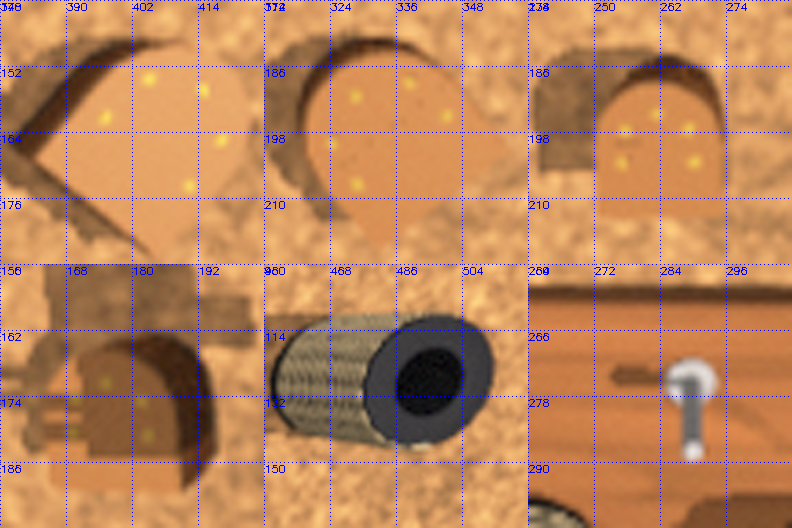

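View pics/m2.png

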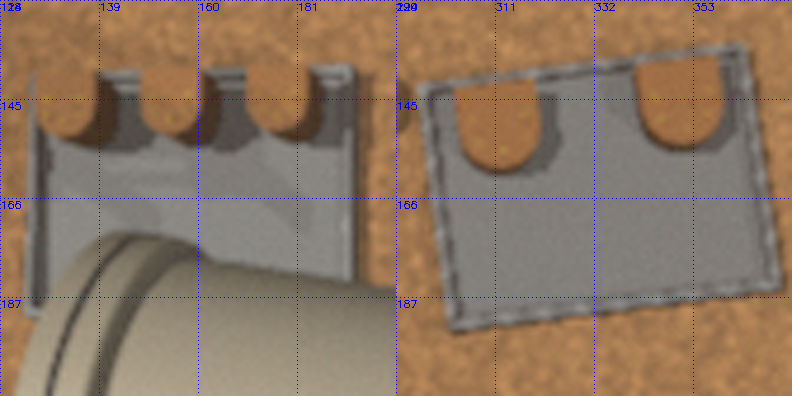

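Read from the enlarged crops: heel-top corners, the reel's bore ellipse at (430,382), and the spindle tip at (692,450). The low tray's four rim corners are clear, and the arm hides part of the high tray. Next I'll compute poses and overlay the models to check them.

```bash
cat > p.py <<'E'
from h import *
import pickle
i,im=pickle.load(open("w1.pkl","rb")); ti=arm.camera_info("top")
def W(u,v,z): return w(u,v,z,i=i)
def heel(p,q,z,xf):
    a=W(*p,z)[:2]; b=W(*q,z)[:2]
    if True: # yaw: normal of the breast edge, pointing away from the robot side
        e=b-a; n=np.array([-e[1],e[0]]); n/=np.linalg.norm(n)
        if n[0]<0: n=-n
    return np.r_[(a+b)/2-xf*n, np.arctan2(n[1],n[0]), np.linalg.norm(e)]
H=dict(la=heel((384.4,168.5),(406.2,186.4),.028,.029),lb=heel((357.6,201.3),(333.1,219.1),.028,.029),
 ha=heel((250.4,212.9),(274,213.3),.046,.022),hb=heel((164.7,190.5),(189.1,191.1),.046,.022))
reel=W(495,127.9,.072); sp=W(289.8,287.8,.062)
def outline(h,R,xf,n=20):
    t=np.linspace(np.pi/2,1.5*np.pi,n); x0=-xf+R
    P=np.vstack([[xf,R],np.c_[x0+R*np.cos(t),R*np.sin(t)],[xf,-R],[xf,R]])
    c,s=np.cos(h[2]),np.sin(h[2]); return P@np.array([[c,s],[-s,c]])+h[:2]
E
python3 - <<'E'
from p import *
for k,v in H.items(): print(k,v.round(4))
print(reel.round(4),sp.round(4))
T=lambda u,v:w(u,v,.016,i=ti)[:2].round(4)
s=1/1.42857
print("low top",T(302.5,194.2),T(371.9,184.9),T(295.1,142),T(364,133.5)," wrist",W(138*s,352*s,.016),W(298*s,336*s,.016))
print("high top",T(123.9,190.2),T(193.3,137.8)," wrist",W(550*s,347*s,.016),W(713*s,347*s,.016))
print("spindle top cam",w(359/1.4286,240/1.4286,.05,i=ti), "tin", W(157*s,185*s,.023))
print("board near corners",W(345*s,370*s,.016),W(481*s,370*s,.016))
S=5.5; out=[]
for (k,R,xf,z),(u,v) in zip([('la',.027,.029,.028),('lb',.027,.029,.028),('ha',.02,.022,.046),('hb',.02,.022,.046)],[(378,140),(312,174),(238,174),(156,150)]):
    c=np.ascontiguousarray(cv2.resize(im[v:v+48,u:u+48,::-1],(264,264),interpolation=cv2.INTER_CUBIC))
    P=outline(H[k],R,xf); q=(proj(np.c_[P,np.full(len(P),z)],i)-[u,v]+.5)*S-.5
    cv2.polylines(c,[q.astype(np.int32)],False,(0,255,0),1); out.append(c)
u,v=450,96; c=np.ascontiguousarray(cv2.resize(im[v:v+72,u:u+72,::-1],(264,264)))
t=np.linspace(0,2*np.pi,40)
for r in(.0125,.027):
    q=(proj(np.c_[reel[0]+r*np.cos(t),reel[1]+r*np.sin(t),np.full(40,.072)],i)-[u,v]+.5)*264/72
    cv2.polylines(c,[q.astype(np.int32)],True,(0,255,0),1)
cv2.imwrite("pics/o1.png",np.vstack([np.hstack(out[:3]),np.hstack([out[3],c,0*c])]))
E
```

```text
la [ 0.4141  0.1877 -0.6519  0.0517]
lb [0.4738 0.0691 0.6746 0.0534]
ha [ 0.4736 -0.0593 -0.0191  0.0407]
hb [ 0.4338 -0.2019 -0.0266  0.041 ]
[0.3531 0.2935 0.072 ] [ 0.6332 -0.0117  0.062 ]
low top [ 0.548  -0.1707] [ 0.574  -0.3844] [ 0.7134 -0.1498] [ 0.7367 -0.3653]  wrist [ 0.57196499 -0.37874754  0.016     ] [ 0.54920754 -0.16384292  0.016     ]
high top [0.5683 0.3883] [0.7327 0.172 ]  wrist [0.56535195 0.16917605 0.016     ] [0.56560408 0.38534775 0.016     ]
spindle top cam [ 0.62568244 -0.01620816  0.05      ] tin [ 0.35673214 -0.31074953  0.023     ]
board near corners [ 0.59886753 -0.10425747  0.016     ] [0.59907994 0.07943716 0.016     ]
```

View pics/o1.png

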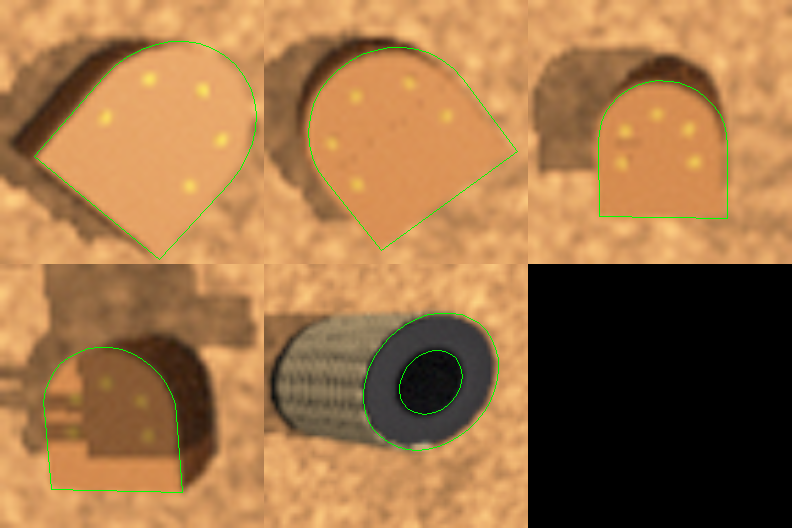

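Every overlay matches its object, so the poses are good. The wrist and top views also agree on the trays and spindle to within about 5 mm. I'll write the pick-and-place and do the first heel.

```bash
cat > pp.py <<'E'
from p import *
def tray(c,yaw,x,y): return np.array([c[0]+x*np.cos(yaw)-y*np.sin(yaw),c[1]+x*np.sin(yaw)+y*np.cos(yaw)])
LT=((.644,-.2657),.106); HT=((.649,.279),0.); SP=np.array([.630,-.0125])
def pick_place(p,ya,g,zt,q,yb,dz,width,op,rel,top=.2):
    """p,q object xy; ya,yb object yaw; g grasp offset along object x; zt TCP height on bench; dz floor height"""
    d=lambda a:np.array([np.cos(a),np.sin(a)])
    A=p+g*d(ya); B=q+g*d(yb)
    for s in(np.pi/2,-np.pi/2):
        if all(arm.solve_ik([*X,z],down(a+s)) is not None for X,a,z in((A,ya,zt),(A,ya,top),(B,yb,top),(B,yb,zt+dz))): break
    else: raise SystemExit("no ik")
    arm.set_gripper(op)
    arm.reach([*A,.13],down(ya+s)); arm.move_straight([*A,zt],vel=.12)
    arm.set_gripper(width-.01); r=arm.read_state(); print("grip",round(r['grip_width'],4),r['finger_force'])
    if r['grip_width']<width-.005: raise SystemExit("missed")
    arm.move_straight([*A,top],vel=.15); arm.reach([*B,top],down(yb+s))
    print("held",round(arm.read_state()['grip_width'],4))
    arm.move_straight([*B,zt+dz+.015],vel=.12)
    hit=arm.move_straight([*B,zt+dz-.002],vel=.02,stop_force=6)
    z=arm.read_state()['ee_pos'][2]; print("down hit",hit,"err",round(z-zt-dz,4))
    if z-zt-dz>.006: raise SystemExit("too high")
    arm.wait(.2); arm.set_gripper(rel); arm.move_straight([*B,top],vel=.15)
    print("t",arm.read_state()['clock'])
E
python3 - <<'E'
from pp import *
pick_place(H['la'][:2],H['la'][2],.009,.004,tray(*LT,-.032,.048),LT[1],.006,.054,.078,.066)
E
```

```text
grip 0.0542 30.00054895877838
held 0.0538
down hit True err 0.0003
t 13.3167
```

```bash
python3 - <<'E'
from pp import *
pick_place(H['lb'][:2],H['lb'][2],.009,.004,tray(*LT,-.032,-.048),LT[1],.006,.054,.078,.066)
pick_place(H['hb'][:2],H['hb'][2],.008,.015,tray(*HT,-.032,-.048),HT[1],.006,.040,.072,.056)
pick_place(H['ha'][:2],H['ha'][2],.008,.015,tray(*HT,-.032,.048),HT[1],.006,.040,.072,.056)
i=arm.camera_info("wrist"); cv2.imwrite("pics/w2.png",cv2.resize(arm.camera("side")[:,:,::-1],(800,600)))
E
```

```text
grip 0.0538 29.905423214659095
held 0.0537
down hit True err 0.0004
t 24.1333
grip 0.0401 29.874335266649723
held 0.0397
down hit True err 0.0002
t 34.5167
grip 0.0398 29.729945361614227
held 0.0402
down hit True err 0.0002
t 45.2
```

View pics/w2.png

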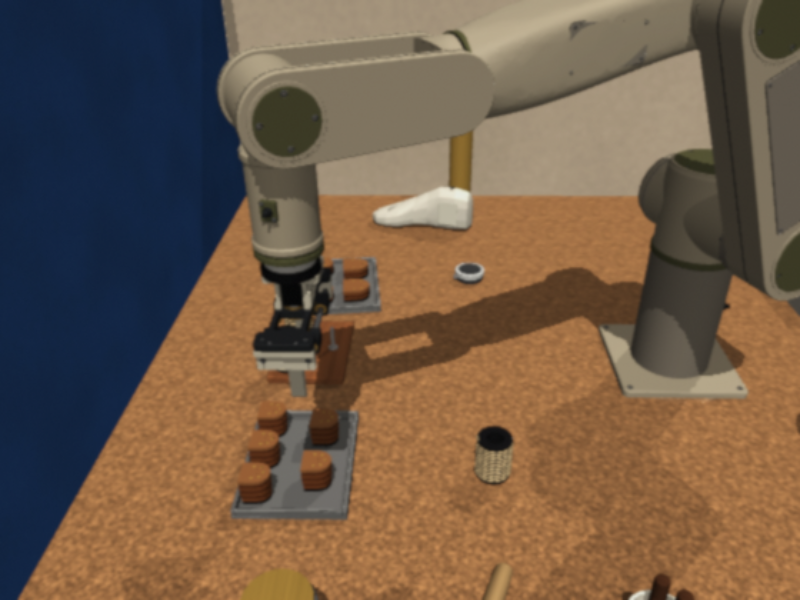

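All four heels stand upright in their trays: high ones at (324,428) and (316,470), low ones at about (355,270) and (355,290). Now the reel, with a force-guarded descent over the spindle.

```bash
python3 - <<'E'
from pp import *
A=reel[:2]; z=.030
for s in(np.pi/2,-np.pi/2):
    if all(arm.solve_ik([*X,h],down(s)) is not None for X,h in((A,z),(A,.22),(SP,.22),(SP,z+.016))): break
arm.set_gripper(.09); arm.reach([*A,.15],down(s)); arm.move_straight([*A,z],vel=.12)
arm.set_gripper(.045); print(arm.read_state()['grip_width'])
arm.move_straight([*A,.22],vel=.15); arm.reach([*SP,.22],down(s))
arm.move_straight([*SP,z+.068],vel=.12)
hit=arm.move_straight([*SP,z+.014],vel=.04,stop_force=6)
e=arm.read_state()['ee_pos']; print(hit,(e[2]-z-.016).round(4),e)
cv2.imwrite("pics/w3.png",cv2.resize(arm.camera("side")[:,:,::-1],(800,600)))
if e[2]-z-.016<.004:
    arm.wait(.2); arm.set_gripper(.08); arm.move_straight([*SP,.22],vel=.15)
    arm.reach([.40,-.02,.36],down(s)); print(arm.read_state()['clock'])
    cv2.imwrite("pics/w4.png",cv2.resize(arm.camera("wrist")[:,:,::-1],(800,600)))
    cv2.imwrite("pics/w5.png",cv2.resize(arm.camera("side")[140:380,140:460,::-1],(800,600)))
E
ls pics
```

```text
0.05395099938108015
True 0.0002 [ 0.62967723 -0.01248711  0.0461737 ]
57.4583
c1.png
c2.png
m1.png
m2.png
o1.png
side0.png
top0.png
w1.png
w2.png
w3.png
w4.png
w5.png
```

View pics/w4.png

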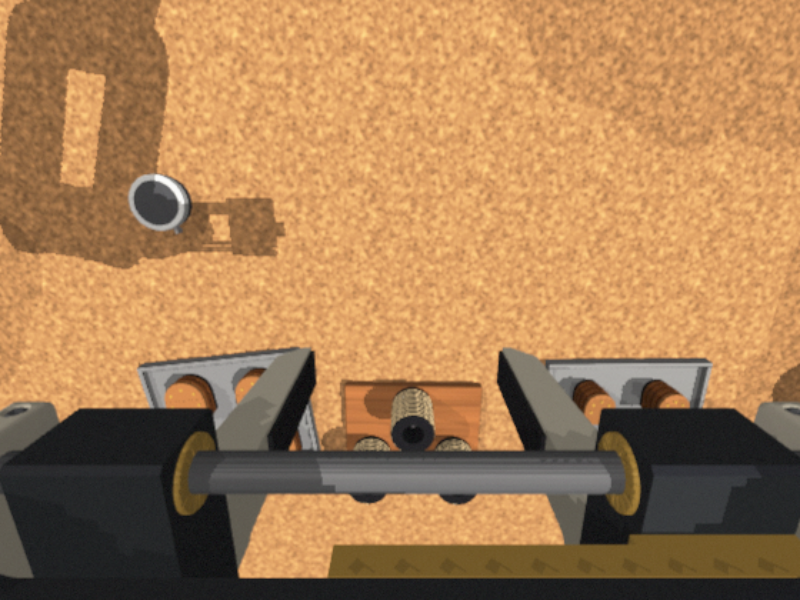

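View pics/w5.png

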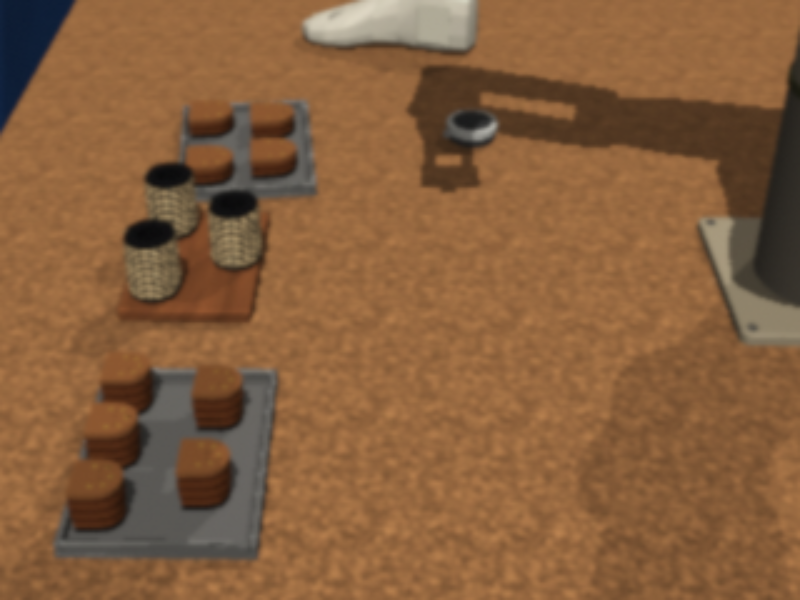

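The reel sits fully down on the board at (235,230), as tall as the other two, and all four heels stand flat in their trays. The tin and the last have not moved.

```bash
python3 -c "
from cell import arm
print(arm.finish_job())"
```

```text
the job is handed in; nothing more can be done
None
```

I handed the job in with the robot's clock at about 58 s of 138: all four heels upright in their matching trays, the reel fully down on the bare spindle, and the tin and shoe last untouched; the verdict was not shown.

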